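# Lock a filter cartridge into its leaning bayonet housing

## Task

Fit the orange filter cartridge into the leaning blue filter housing: find the entry slots of the bayonet collar with its two pins, push it in against the spring, turn it clockwise (seen from above the cartridge) about a quarter turn to the stop, and let it spring back so that it stays locked. Leave the white tape roll, the oil bottle and the bellows boot where they are.

Things in the scene. Friction and masses are not known exactly. Their poses are not given: they have to be found in the camera images.
- cartridge: the loose filter cartridge, about 0.3 kg, 123 mm tall, standing upright. Origin: centre of its underside; z up its axis. Aluminium neck 44 mm in diameter from z = 0 to 48 mm, lower edge chamfered 4 mm. Orange ribbed body 60 mm in diameter from z = 48 to 88 mm; its underside is the shoulder. A half turn about z makes no difference.
- cartridge_wing (a point): grip point on the cartridge's black flat wing handle, on the axis at z = 113 mm. The wing is 14 mm thick (cartridge y), 54 mm long (cartridge x, in line with the pins), from z = 88 to 123 mm; grip it across its thickness.
- cartridge_pins (a point): point on the cartridge's axis at z = 30 mm, where two round bayonet pins of 8 mm diameter stick out of the neck along its +x and -x, out to 30 mm from the axis.
- neck: blue filter housing, tube 86 mm in diameter, 100 mm long, fixed on its stand. Origin: centre of the mouth, on the face of the aluminium bayonet collar (84 mm wide), 128 mm above the bench; z: out of the mouth along the axis, leaning 30 degrees from vertical to the robot's side; x: up the slope of the face; y: level. Bore 47 mm, 1.5 mm clearance round the cartridge's neck.
- slot_level (a point): on the housing's axis, z = -26 mm of the neck frame: the cartridge's origin rests here while its pins lie on the collar's face. Two slots half a turn apart let them through (8 degrees of play each way). The collar is tight and cannot turn; its slots stand 0.1 to 1.1 rad counterclockwise about +z from the neck's x axis: not reported, to be felt, or seen by a yellow dot at each slot.
- spring_level (a point): on the housing's axis, z = -36 mm of the neck frame: once the pins drop through the slots, the cartridge's underside (origin) meets a spring plunger here. It pushes back with 5 N at first and 0.4 N more per mm of further push.
- turn_level (a point): on the housing's axis, z = -46 mm of the neck frame: with its origin here the cartridge can be turned clockwise (negative about the neck's +z); it needs to be below -44 mm, and at -48 mm its shoulder meets the collar. Counterclockwise is blocked. From 70 degrees after the slot's middle the pins are under a pocket 4 mm deep; the end stop comes at about 87 degrees.
- locked_level (a point): on the housing's axis, z = -40 mm of the neck frame: where the cartridge's origin rests when locked. Let go at the end of the turn, the spring lifts its pins into the pockets. A red dot on the collar, 80 degrees clockwise from each slot, marks the locked place.
- stand: grey steel stand of the housing, base plate 150 x 150 x 10 mm, cheeks to 88 mm high; fixed, does not move. Origin: centre of its underside; the housing leans to its -x. The mouth's centre is 20 mm to its -x.
- tape_roll: white-backed roll of aluminium tape, 85 mm in diameter, 50 mm high, loose on the bench; origin: centre of its underside. A bystander. It and the cartridge may change sides.
- oil_bottle: small amber oil bottle with a red pointed cap, 58 mm in diameter, 165 mm high, loose, standing; origin: centre of its underside. A bystander.
- boot: cream rubber bellows boot, about 48 x 96 x 49 mm, lying loose; origin: centre of its underside. A bystander.
Not all that is in view belongs to the job. Leave any turquoise look-alike of the cartridge alone.

How it is judged:
By the outcome, as a careful person would: the job done as asked, in the order asked, and still so for the second after the job is handed in, with the robot touching nothing.
It also fails if it takes over 58 s, if anything falls off the work surface, if the arm or the gripper's body presses on something with over 40 N, if the wrist force passes 120 N, or if a joint passes its speed limit or range.

## Robot

A 6-joint arm with a two-finger parallel gripper is mounted at the origin on a cart in front of the work surface, level with it; the furniture and walls round the work are solid. World frame = base frame: x ahead of the robot, y to its left, z up, the work surface at z = 0. Lengths are in m, angles in rad, forces in N, time in s.
With the tool pointing down it reaches from about 0.375 to 0.9 m from the base axis. Payload 3.1 kg.
Tool frame: the origin (TCP) lies on the centre line of the jaws, within the pads' length; the fingertips stand robot.nose_length ahead of it and the grasp point (between the pads) lies 6 mm ahead of it (robot.nose_length is the distance from the TCP to the fingertips, in m); z points along the fingers, y is the line along which they close (so a half turn about z gives the same grasp; the last joint's range is limited). The gripper opens to 87 mm and grips with 3 to 60 N. Pads are 19 mm wide; open, the fingers measure 117 mm over their backs; the gripper's body (75 mm by 190 mm) begins 51 mm behind the grasp point.
Start: joints at [-1.306, 0.527, 1.433, -0, 1.181, -0.178], TCP at [0.268, -0.565, 0.248] pointing down, gripper open.
Joint ranges: [-3.08, 3.08], [-0.75, 2.2], [0.22, 2.44], [-1.43, 4.57], [0, 2.65], [-2.85, 2.85]. Speed limits (rad/s): [2.79, 2.79, 3.14, 3.14, 3.14, 3.14].

## Interface

Orientations are given as a unit quaternion [x, y, z, w].
In Python, from rig import robot gives the robot as it stands.
- The arm moves only by the shell command python3 -m crank 'ROWS' [FORCE]. ROWS is JSON, one flat list of numbers, 7 for each row, row after row: the shift along the tool's x, y, z in mm, then the turn, a rotation vector about the tool's x, y, z in degrees, then the closure in counts, from 0 (fully open) to 255 (shut). In form: [x, y, z, ax, ay, az, fingers, x, y, z, ax, ay, az, fingers, ...]. A call has exactly 5 rows; each row is the pose to reach, as a shift and turn from the pose commanded when the call began, along the tool's axes at that moment; what a row does not reach only later rows make up. A row lasts 1/12 s, in which the tool goes at most 41.7 mm and 7.16 degrees, less where a joint would pass 70% of its speed; a pose out of reach is approached as far as the arm can. A call with a gripper value outside its range is refused whole. The fingers move at their own pace and stop on an object; FORCE is the grip in N (left out, the last holds). Time passes only in rows, so rows that repeat a pose let the fingers close, or fill a call up. It gives the time, the measured TCP pose, the force, the opening and the grip force at its end, in the units of the state.
- robot.get_obs(): the state, without advancing time (a new reading comes with each control period).
- robot.camera(name): name is "scene" or "top"; returns a dict with "pixels" (420x560x3 uint8, red, green, blue), "intrinsics" (3x3 intrinsics, pixels), "extrinsics" (4x4, takes a point from camera to world coordinates). Camera axes: x right, y down, z forward; pixel columns grow to the right and rows downward; lengths in m; the calibration is good to about 2 mm. A picture is of the moment at which its call begins. There is no depth.
- robot.hand_in(): hands the job in; it is judged then, once.
The state is a dict: "time": time; "q": joint angles; "joint_velocities": joint speeds; "joint_torque": joint torques, N m; "position": TCP position; "tool_rot": TCP orientation; "ft_force": force on the tool from outside, world axes, zero at the start; "moment": the same for the moment, N m; "grip_width": finger opening in m; "grip_force": force on a finger pad.
Only numpy, scipy, OpenCV 4.12 (cv2) and the standard library are available. Lean on these libraries where they do the work, as an engineer would, in place of code of your own. Each camera call takes 0.05 s, during which the arm holds its last target. There are 200 camera calls.

## Working session

There is one attempt and no reset: what is moved stays moved. The work goes in short steps, Python scripts to look and compute and a shell command to move; the robot and the scene stay as the last step left them, time stands still between calls to the robot, and variables do not carry over. Pictures are saved under pics/ and viewed, at most 10 in all, crops included, and the job is handed in when it is done.

```bash
mkdir -p pics; ls; python3 - <<'E'
from rig import robot
import cv2,numpy as np
for n in("scene","top"):
    c=robot.camera(n);cv2.imwrite(f"pics/{n}0.png",c["pixels"][:,:,::-1]);print(n,c["intrinsics"].round(1).tolist(),c["extrinsics"].round(4).tolist())
print(robot.nose_length,robot.get_obs())
E
```

```text
pics
scene [[400.0, 0.0, 284.3], [0.0, 400.0, 210.4], [0.0, 0.0, 1.0]] [[-0.5709, -0.3686, 0.7337, -0.2989], [-0.8209, 0.2723, -0.5019, 0.5525], [-0.0148, -0.8888, -0.458, 0.6467], [0.0, 0.0, 0.0, 1.0]]
top [[412.3, 0.0, 276.1], [0.0, 412.3, 205.8], [0.0, 0.0, 1.0]] [[-0.0277, -0.9923, 0.1203, 0.449], [-0.9996, 0.0281, 0.0016, -0.0104], [-0.005, -0.1202, -0.9927, 1.067], [0.0, 0.0, 0.0, 1.0]]
0.025 {'time': 0.1, 'q': array([-1.30647074e+00,  5.28389179e-01,  1.43374647e+00, -1.04678846e-06,
        1.18139904e+00, -1.78505077e-01]), 'joint_velocities': array([ 1.14126266e-04, -3.21623220e-03, -2.60790583e-03,  1.60866029e-03,
        2.49177414e-05, -1.79195163e-03]), 'joint_torque': array([-6.03011958e-04, -4.40987420e+01, -1.77150661e+01,  6.35481323e-02,
        5.34013531e-02, -5.27330030e-05]), 'position': array([ 0.26767677, -0.56411725,  0.24666843]), 'tool_rot': array([ 9.75587101e-01,  2.19610715e-01, -4.21373354e-05, -9.70101468e-04]), 'ft_force': array([ 0.33713011, -0.11101522, -0.55651854]), 'moment': array([ 0.00440913, -0.03605712,  0.0092032 ]), 'grip_force': 0.0, 'grip_width': 0.0869521455880301}
```

View pics/scene0.png

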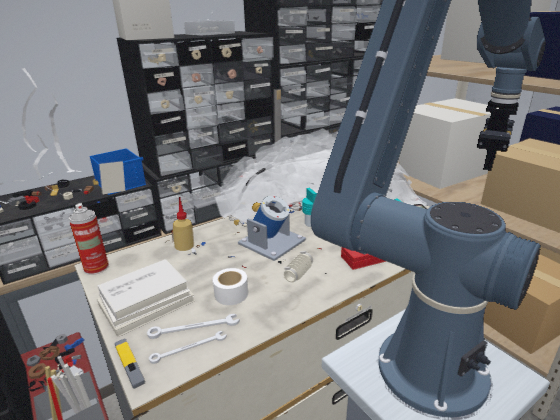

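View pics/top0.png

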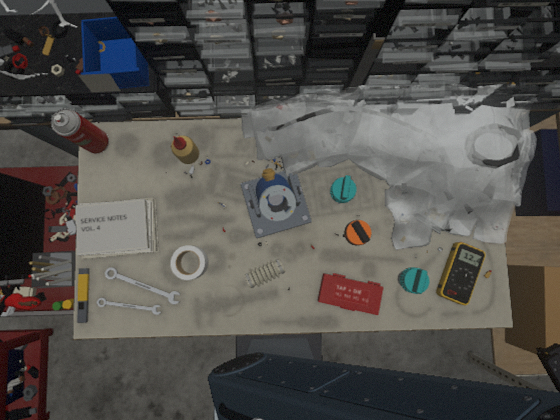

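The top view shows the orange cartridge at (358,233), the housing mouth at about (278,203), turquoise look-alikes at (343,189) and (415,281), the tape roll at (187,263), the boot at (266,273) and the bottle at (183,147). I'll enlarge the work area.

```bash
cat > h.py <<'E'
from rig import robot
import cv2,numpy as np
from scipy.spatial.transform import Rotation as R
def ray(c,uv,z):
    K,E=c["intrinsics"],c["extrinsics"]
    d=E[:3,:3]@np.linalg.solve(K,[*uv,1]);o=E[:3,3]
    return o+d*(z-o[2])/d[2]
def proj(c,p):
    K,E=c["intrinsics"],c["extrinsics"]
    q=K@(E[:3,:3].T@(np.asarray(p)-E[:3,3]));return q[:2]/q[2]
def crop(c,x0,y0,x1,y1,s,name):
    cv2.imwrite("pics/"+name,cv2.resize(c["pixels"][y0:y1,x0:x1,::-1],None,fx=s,fy=s,interpolation=cv2.INTER_CUBIC))
E
python3 - <<'E'
from h import *
c=robot.camera("top")
crop(c,230,150,390,265,5,"top1.png")
hsv=cv2.cvtColor(c["pixels"],cv2.COLOR_RGB2HSV)
m=cv2.inRange(hsv,(5,150,120),(18,255,255))
n,l,s,ce=cv2.connectedComponentsWithStats(m)
for i in range(1,n):
    if s[i,4]>40: print(s[i],ce[i],ray(c,ce[i],.088))
E
```

```text
[347 221  17  24 181] [352.83977901 234.9558011 ] [ 0.49287268 -0.18854944  0.088     ]
[359 220  12  18  96] [365.61458333 227.63541667] [ 0.50936521 -0.21970819  0.088     ]
```

View pics/top1.png

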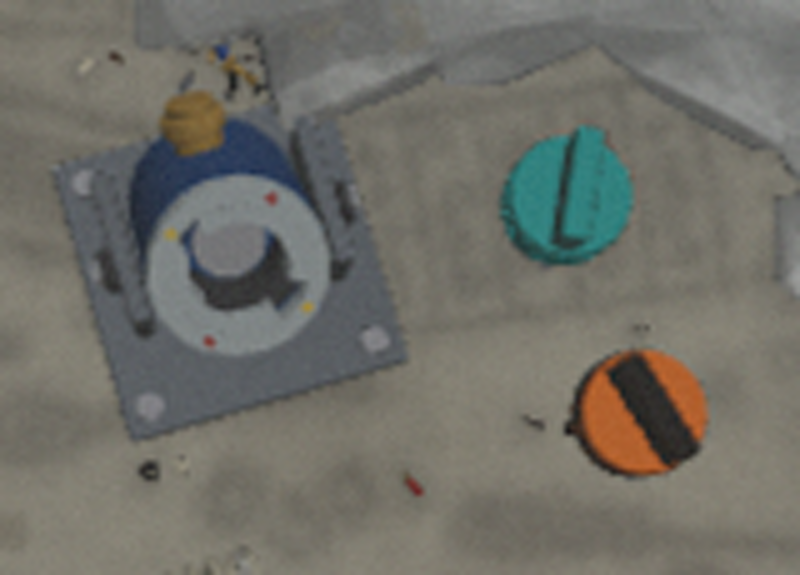

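The crop is clear (image px = 230+u/5, 150+v/5). Yellow dots are at (171,235) and (308,307), red dots at (271,198) and (209,342). The wing's top runs from (622,358) to (683,457), and plate corners are at (55,168), (135,438) and (405,358).

```bash
cat > m.py <<'E'
from h import *
from scipy.optimize import least_squares
c=robot.camera("top")
f=lambda u,v:np.array([230+(u-2)/5,150+(v-2)/5])
Y=[f(171,235),f(308,307)];Rd=[f(271,198),f(209,342)]
P=[f(55,168),f(135,438),f(405,358)]
def neck(x,y,yaw):
    # yaw: world yaw of stand x; lean toward -x: z=R(yaw)(-s30,0,c30); x up-slope=R(yaw)(c30,0,s30)
    a=np.pi/6;Q=R.from_euler('z',yaw).as_matrix()
    X=Q@[np.cos(a),0,np.sin(a)];Z=Q@[-np.sin(a),0,np.cos(a)]
    return np.array([x,y,.128]),np.c_[X,np.cross(Z,X),Z]
def res(p):
    x,y,yaw,s,r=p;o,M=neck(x,y,yaw);e=[]
    for k,(yl) in enumerate(Y):
        t=s+np.pi*k;e+=list(proj(c,o+M@[r*np.cos(t),r*np.sin(t),0])-yl)
    for k,(rl) in enumerate(Rd):
        t=s-np.radians(80)+np.pi*k;e+=list(proj(c,o+M@[r*np.cos(t),r*np.sin(t),0])-rl)
    Q=R.from_euler('z',yaw).as_matrix();so=np.array([x,y,0])+Q@[.02,0,0]
    for l,(a,b) in zip(P,[(1,1),(-1,1),(-1,-1)]): e+=list(proj(c,so+Q@[a*.075,b*.075,.01])-l)
    return e
r=min((least_squares(res,[.55,0,0.2,s,.037]) for s in(.1,.6,1.1,2.,-.5)),key=lambda r:r.cost)
print(r.x,np.degrees(r.x[2:4]),np.round(r.fun,2))
a,b=ray(c,f(622,358),.123),ray(c,f(683,457),.123)
print("wing",(a+b)/2,np.linalg.norm(b-a),"yaw",np.degrees(np.arctan2(*(a-b)[1::-1])))
print("turq",ray(c,(343,189),.1))
E
python3 m.py
```

```text
[ 0.56761009 -0.01260582  0.25877271  0.76034813  0.03748706] [14.82658426 43.56473863] [ 0.03 -0.37  0.04 -0.11  0.05 -0.1   0.3  -0.15 -0.83 -0.52 -0.87  0.91
  1.21  0.37]
wing [ 0.49970715 -0.19916655  0.123     ] 0.05260603401456445 yaw 28.99689934276309
turq [ 0.60176653 -0.16850389  0.1       ]
```

```bash
cat >> h.py <<'E'
NO=np.array([.5676,-.0126,.128]);YAW=np.radians(14.83);S=np.radians(43.56)
NM=(R.from_euler('z',YAW)*R.from_euler('y',-np.pi/6)).as_matrix()
def go(p,M):
    o=robot.get_obs();T=R.from_quat(o["tool_rot"])
    print("shift",(T.inv().apply(np.asarray(p)-o["position"])*1e3).round(1),"rot",np.degrees((T.inv()*R.from_matrix(M)).as_rotvec()).round(1))
def down(yaw):
    return (R.from_euler('z',yaw,degrees=True)*R.from_euler('x',np.pi)).as_matrix()
def neckpose(zc,ang):
    "tool pose for cartridge origin at neck z=zc (mm), pins at angle ang (rad) in neck frame"
    return NO+NM@[0,0,(zc+119)/1e3],NM@(R.from_euler('z',ang)*R.from_euler('x',np.pi)).as_matrix()
def st():
    o=robot.get_obs();T=R.from_quat(o["tool_rot"]).as_matrix();p=NM.T@(o["position"]-NO)*1e3;X=NM.T@T
    print("t",round(o["time"],2),"pos",o["position"].round(4),"q",o["q"].round(2),"grip",round(o["grip_width"]*1e3,1),round(o["grip_force"],1))
    print("neck frame TCP mm",(p-[0,0,119]).round(1),"pin ang",np.degrees(np.arctan2(X[1,0],X[0,0])).round(1),"axis err",np.degrees(X[:2,2]).round(1),"F neck",(NM.T@o["ft_force"]).round(1),"F",o["ft_force"].round(1),"M neck",(NM.T@o["moment"]).round(2))
E
python3 -c "
from h import *
go([.4997,-.1992,.2],down(29))"
```

```text
shift [ 366.  -230.4   47.3] rot [-0.1 -0.  -3.6]
```

```bash
python3 -m crank '[40,-25,0,0,0,0,0, 75,-47,0,0,0,0,0, 110,-69,0,0,0,0,0, 145,-91,0,0,0,0,0, 180,-113,0,0,0,0,0]' 20
python3 -m crank '[35,-22,0,0,0,0,0, 70,-44,0,0,0,0,0, 105,-66,0,0,0,0,0, 140,-88,10,0,0,0,0, 160,-100,20,0,0,-3,0]'
python3 -c "
from h import *
go([.4997,-.1992,.2],down(29))"
```

```text
time: 0.62
position: [0.3803, -0.3873, 0.2474]
tool_rot: [0.976, 0.219, 0.0, -0.0]
ft_force: [0.7, 0.1, -0.1]
grip_width: 0.087
grip_force: 0.0
time: 1.03
position: [0.4831, -0.2267, 0.228]
tool_rot: [0.969, 0.247, 0.001, 0.0]
ft_force: [-0.7, 0.1, 0.7]
grip_width: 0.0869
grip_force: 0.0
shift [ 27.7 -16.3  28. ] rot [ 0.  -0.1 -0.5]
```

```bash
python3 -m crank '[20,-12,10,0,0,0,0, 26,-16,28,0,0,-0.5,0, 26,-16,28,0,0,-0.5,0, 26,-16,28,0,0,-0.5,0, 26,-16,28,0,0,-0.5,0]'
python3 - <<'E'
from h import *
go([.4997,-.1992,.119],down(29))
c=robot.camera("top");crop(c,310,180,430,270,6,"top2.png")
E
```

```text
time: 1.45
position: [0.4969, -0.2045, 0.2]
tool_rot: [0.969, 0.249, 0.0, 0.0]
ft_force: [-0.4, -0.5, 0.4]
grip_width: 0.087
grip_force: 0.0
shift [ 5.  -3.3 81. ] rot [ 0.  -0.  -0.2]
```

View pics/top2.png

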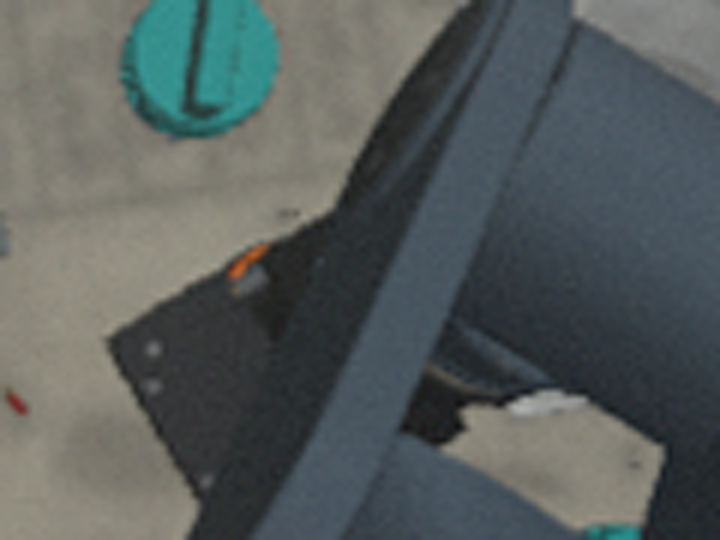

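The arm hides the cartridge in this view; only an orange sliver shows at (250,262). The estimate is enough for an 87 mm opening, so I'm descending.

```bash
python3 -m crank '[5,-3,20,0,0,0,0, 5,-3,50,0,0,0,0, 5,-3,75,0,0,0,0, 5,-3,81,0,0,0,0, 5,-3,81,0,0,0,0]'
python3 -m crank '[0,0,0,0,0,0,120, 0,0,0,0,0,0,200, 0,0,0,0,0,0,255, 0,0,0,0,0,0,255, 0,0,0,0,0,0,255]' 25
python3 -m crank '[0,0,0,0,0,0,255, 0,0,0,0,0,0,255, 0,0,0,0,0,0,255, 0,0,0,0,0,0,255, 0,0,0,0,0,0,255]' 35
python3 -c "
from h import *
st()"
```

```text
time: 1.92
position: [0.4987, -0.1991, 0.1176]
tool_rot: [0.969, 0.248, -0.001, -0.001]
ft_force: [0.1, -0.4, 0.0]
grip_width: 0.0869
grip_force: 0.0
time: 2.33
position: [0.5002, -0.1989, 0.1195]
tool_rot: [0.968, 0.249, 0.001, 0.001]
ft_force: [0.0, -0.3, 0.2]
grip_width: 0.0618
grip_force: 0.0
time: 2.75
position: [0.4997, -0.1986, 0.1185]
tool_rot: [0.968, 0.249, -0.0, -0.0]
ft_force: [-0.5, -1.1, 0.9]
grip_width: 0.0284
grip_force: 0.0
t 2.75 pos [ 0.4997 -0.1986  0.1185] q [-0.59  0.6   1.76  0.    0.78  0.48] grip 28.4 0.0
neck frame TCP mm [-102.8 -162.4  -70.6] pin ang 16.1 axis err [-28.7   0. ] F neck [-0.2 -1.   1.2] F [-0.5 -1.1  0.9] M neck [ 0.04  0.01 -0.03]
```

```bash
python3 -m crank '[0,0,0,0,0,0,255, 0,0,0,0,0,0,255, 0,0,0,0,0,0,255, 0,0,0,0,0,0,255, 0,0,0,0,0,0,255]' 40
python3 -m crank '[0,0,0,0,0,0,255, 0,0,0,0,0,0,255, 0,0,0,0,0,0,255, 0,0,-10,0,0,0,255, 0,0,-20,0,0,0,255]' 40
python3 -c "
from h import *
st()"
```

```text
time: 3.17
position: [0.4997, -0.1986, 0.1184]
tool_rot: [0.968, 0.249, -0.0, -0.0]
ft_force: [0.8, -0.0, -1.8]
grip_width: 0.0138
grip_force: 39.9
time: 3.58
position: [0.4988, -0.198, 0.1384]
tool_rot: [0.968, 0.249, -0.001, -0.001]
ft_force: [0.1, 0.3, -3.5]
grip_width: 0.0136
grip_force: 39.9
t 3.58 pos [ 0.4988 -0.198   0.1384] q [-0.59  0.57  1.75  0.    0.82  0.48] grip 13.6 39.9
neck frame TCP mm [ -93.5 -161.6  -53. ] pin ang 16.1 axis err [-28.8   0.1] F neck [-1.6  0.3 -3.1] F [ 0.1  0.3 -3.5] M neck [ 0.02 -0.01  0.07]
```

```bash
python3 -m crank '[0,0,-30,0,0,0,255, 0,0,-65,0,0,0,255, 0,0,-100,0,0,0,255, 0,0,-135,0,0,0,255, 0,0,-150,0,0,0,255]' 40
python3 -c "
from h import *
st();p,M=neckpose(40,S);print(p);go(p,M)"
```

```text
time: 4.0
position: [0.5013, -0.1994, 0.2945]
tool_rot: [0.968, 0.249, 0.003, 0.003]
ft_force: [1.0, -1.2, -2.4]
grip_width: 0.0142
grip_force: 39.9
t 4.0 pos [ 0.5013 -0.1994  0.2945] q [-0.59  0.35  1.6   0.    1.18  0.48] grip 14.2 39.9
neck frame TCP mm [ -13.7 -163.6   81.2] pin ang 16.1 axis err [-28.3  -0.4] F neck [-0.6 -1.4 -2.4] F [ 1.  -1.2 -2.4] M neck [-0.07 -0.08  0.09]
[ 0.49074818 -0.03294818  0.26569804]
shift [  71.1 -151.1   27.9] rot [-14.1  26.4 -28.7]
```

```bash
python3 -m crank '[10,-20,0,-2,3.7,-4,255, 20,-42,0,-4,7.5,-8.2,255, 30,-64,0,-6,11.2,-12.3,255, 40,-86,0,-8,15,-16.4,255, 50,-108,0,-10,18.8,-20.4,255]' 40
python3 -m crank '[0,0,0,0,0,0,255, 0,0,0,0,0,0,255, 0,0,0,0,0,0,255, 0,0,0,0,0,0,255, 0,0,0,0,0,0,255]' 40
python3 -c "
from h import *
st();p,M=neckpose(40,S);go(p,M)"
```

```text
time: 4.42
position: [0.4902, -0.0781, 0.2896]
tool_rot: [0.891, 0.413, 0.18, 0.044]
ft_force: [0.6, 0.8, -3.0]
grip_width: 0.0141
grip_force: 40.0
time: 4.83
position: [0.4923, -0.0809, 0.2891]
tool_rot: [0.893, 0.411, 0.179, 0.044]
ft_force: [-0.1, -0.8, -4.2]
grip_width: 0.0138
grip_force: 40.0
t 4.83 pos [ 0.4923 -0.0809  0.2891] q [-0.53  0.19  1.92  0.35  0.77 -0.04] grip 13.8 40.0
neck frame TCP mm [  2.4 -46.7  65.7] pin ang 35.3 axis err [-8.8 -1.4] F neck [-2.4 -0.7 -3.5] F [-0.1 -0.8 -4.2] M neck [0.01 0.5  0.03]
shift [ 28.4 -37.9  24.6] rot [-4.5  7.7 -8.5]
```

```bash
python3 -m crank '[10,-13,0,-1.5,2.6,-2.8,255, 20,-26,8,-3,5.2,-5.6,255, 28.5,-38,24.5,-4.5,7.7,-8.5,255, 28.5,-38,24.5,-4.5,7.7,-8.5,255, 28.5,-38,24.5,-4.5,7.7,-8.5,255]' 40
python3 -m crank '[0,0,0,0,0,0,255, 0,0,0,0,0,0,255, 0,0,0,0,0,0,255, 0,0,0,0,0,0,255, 0,0,0,0,0,0,255]' 40
python3 - <<'E'
from h import *
st();p,M=neckpose(40,S);go(p,M)
c=robot.camera("scene");u=proj(c,NO).astype(int);print(u);crop(c,u[0]-60,u[1]-75,u[0]+60,u[1]+35,5,"sc3.png")
c=robot.camera("top");u=proj(c,NO).astype(int);print(u);crop(c,u[0]-60,u[1]-50,u[0]+60,u[1]+50,5,"top3.png")
E
```

```text
time: 5.25
position: [0.4892, -0.0318, 0.2644]
tool_rot: [0.844, 0.47, 0.249, 0.062]
ft_force: [1.0, 0.1, -3.4]
grip_width: 0.014
grip_force: 40.0
time: 5.67
position: [0.4902, -0.0323, 0.2658]
tool_rot: [0.843, 0.471, 0.251, 0.064]
ft_force: [0.2, 0.1, -2.5]
grip_width: 0.0137
grip_force: 40.0
t 5.67 pos [ 0.4902 -0.0323  0.2658] q [-0.5   0.21  2.07  0.68  0.58 -0.48] grip 13.7 40.0
neck frame TCP mm [-0.3  0.8 40.3] pin ang 43.5 axis err [-0.  0.] F neck [-1.   0.1 -2.3] F [ 0.2  0.1 -2.5] M neck [-0.07  0.6  -0.02]
shift [-0.3  0.7  0.3] rot [-0.  0. -0.]
[276 206]
[277 203]
```

View pics/sc3.png

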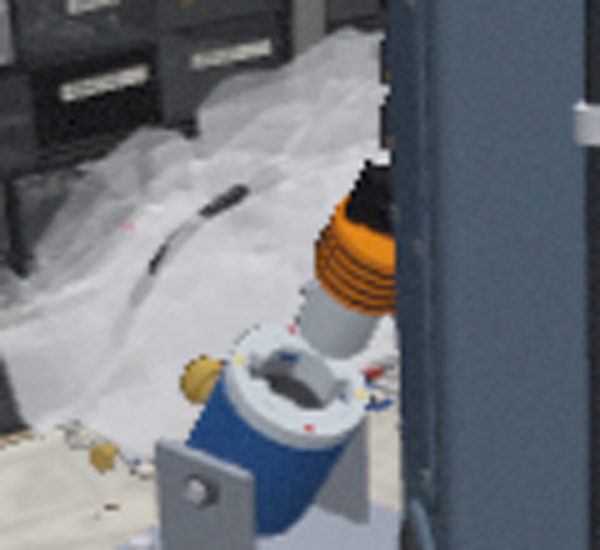

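View pics/top3.png

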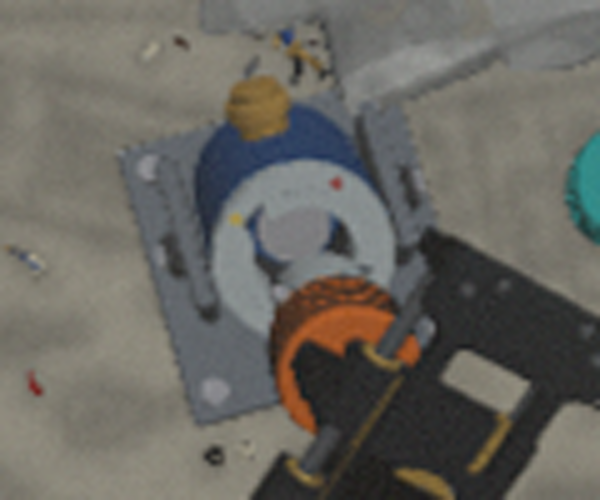

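The scene crop shows the neck hanging above the mouth, with its lower rim's left edge at (300,338) and the shoulder's lower left at (318,275). The dots are at (239,359)Y, (360,395)Y, (292,328)R and (309,428)R. I'll check these numerically against the model.

```bash
python3 - <<'E'
from h import *
for n,w,h in(("scene",60,75),("top",60,50)):
    c=robot.camera(n);u=proj(c,NO).astype(int)
    P=lambda p:((proj(c,NO+NM@(np.array(p)/1e3))-u+[w,h])*5+2).round().astype(int)
    for k,a in(("Y",S),("R",S-np.radians(80))):
        print(n,k,[P([37.5*np.cos(a+t),37.5*np.sin(a+t),0]).tolist() for t in(0,np.pi)])
    img=cv2.imread(f"pics/{'sc' if n=='scene' else n}3.png")
    T=np.linspace(0,2*np.pi,80)
    for r,z in((18,40),(22,44),(22,88),(30,88),(30,128)):
        cv2.polylines(img,[np.array([P([r*np.cos(t),r*np.sin(t),z]) for t in T])],True,(0,255,0) if z<90 else (255,0,255),1)
    for r,z in((23.5,0),(42,0)):
        cv2.polylines(img,[np.array([P([r*np.cos(t),r*np.sin(t),z]) for t in T])],True,(255,255,0),1)
    cv2.imwrite(f"pics/ov{n}.png",img)
a,b=[cv2.resize(cv2.imread(f"pics/ov{n}.png")[:500],(480,400)) for n in("scene","top")]
cv2.imwrite("pics/ov.png",np.hstack([cv2.imread("pics/ovscene.png")[100:500,180:580],cv2.imread("pics/ovtop.png")[100:500,180:580]]))
E
```

```text
scene Y [[242, 361], [364, 395]]
scene R [[295, 329], [313, 428]]
top Y [[236, 218], [373, 291]]
top R [[336, 182], [275, 326]]
```

View pics/ov.png

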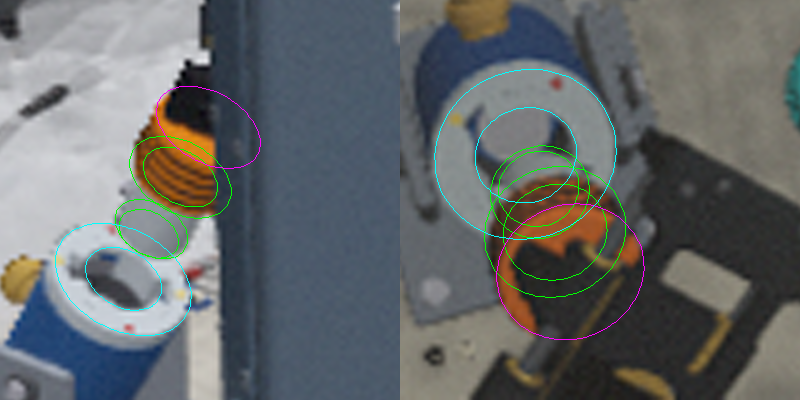

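The overlay fits both views to about 1–2 mm, which is inside the chamfer's capture range. I'm going in gently and feeling for contact.

```bash
python3 -m crank '[0,0.5,10,0,0,0,255, 0,0.5,20,0,0,0,255, 0,0.5,30,0,0,0,255, 0,0.5,38,0,0,0,255, 0,0.5,38,0,0,0,255]' 40
python3 -c "
from h import *
st()"
python3 -m crank '[0,0,2,0,0,0,255, 0,0,4,0,0,0,255, 0,0,6,0,0,0,255, 0,0,8,0,0,0,255, 0,0,8,0,0,0,255]' 40
python3 -c "
from h import *
st()"
```

```text
time: 6.28
position: [0.5086, -0.0269, 0.2308]
tool_rot: [0.844, 0.471, 0.25, 0.062]
ft_force: [0.1, 0.6, -2.9]
grip_width: 0.0138
grip_force: 40.0
t 6.28 pos [ 0.5086 -0.0269  0.2308] q [-0.46  0.3   2.08  0.78  0.49 -0.56] grip 13.8 40.0
neck frame TCP mm [-1.2  1.3  0.4] pin ang 43.5 axis err [-0.2  0.2] F neck [-1.2  0.6 -2.7] F [ 0.1  0.6 -2.9] M neck [-0.01  0.68  0.  ]
time: 6.7
position: [0.5128, -0.0263, 0.2259]
tool_rot: [0.843, 0.471, 0.251, 0.064]
ft_force: [1.7, 0.3, -3.5]
grip_width: 0.0137
grip_force: 40.0
t 6.7 pos [ 0.5128 -0.0263  0.2259] q [-0.46  0.32  2.08  0.81  0.47 -0.59] grip 13.7 40.0
neck frame TCP mm [ 0.   0.8 -6. ] pin ang 43.5 axis err [0. 0.] F neck [-0.3 -0.1 -3.9] F [ 1.7  0.3 -3.5] M neck [0.06 0.26 0.  ]
```

```bash
python3 -m crank '[0,0,3,0,0,0,255, 0,0,6,0,0,0,255, 0,0,9,0,0,0,255, 0,0,11,0,0,0,255, 0,0,11,0,0,0,255]' 40
python3 -c "
from h import *
st()"
python3 -m crank '[0,0,2,0,0,0,255, 0,0,4,0,0,0,255, 0,0,6,0,0,0,255, 0,0,7,0,0,0,255, 0,0,7,0,0,0,255]' 40
python3 -c "
from h import *
st()"
```

```text
time: 7.12
position: [0.5182, -0.0248, 0.216]
tool_rot: [0.843, 0.471, 0.251, 0.064]
ft_force: [1.3, 2.3, -3.7]
grip_width: 0.0134
grip_force: 40.0
t 7.12 pos [ 0.5182 -0.0248  0.216 ] q [-0.45  0.34  2.08  0.84  0.45 -0.62] grip 13.4 40.0
neck frame TCP mm [ -0.1   0.8 -17.4] pin ang 43.5 axis err [-0.   0.1] F neck [-0.2  1.9 -4.2] F [ 1.3  2.3 -3.7] M neck [ 0.12 -0.15  0.04]
time: 7.53
position: [0.5214, -0.0239, 0.21]
tool_rot: [0.843, 0.471, 0.251, 0.064]
ft_force: [3.5, 1.6, -1.9]
grip_width: 0.0136
grip_force: 40.0
t 7.53 pos [ 0.5214 -0.0239  0.21  ] q [-0.44  0.36  2.07  0.87  0.44 -0.64] grip 13.6 40.0
neck frame TCP mm [ -0.2   0.9 -24.2] pin ang 43.5 axis err [-0.   0.1] F neck [ 2.3  0.6 -3.5] F [ 3.5  1.6 -1.9] M neck [ 0.12 -0.39 -0.02]
```

```bash
python3 -m crank '[0,0,1.5,0,0,0,255, 0,0,3,0,0,0,255, 0,0,4.5,0,0,0,255, 0,0,6,0,0,0,255, 0,0,6,0,0,0,255]' 40
python3 -c "
from h import *
st()"
```

```text
time: 7.95
position: [0.5242, -0.0231, 0.2047]
tool_rot: [0.843, 0.471, 0.251, 0.064]
ft_force: [3.6, 1.3, -0.9]
grip_width: 0.0136
grip_force: 40.0
t 7.95 pos [ 0.5242 -0.0231  0.2047] q [-0.44  0.37  2.07  0.89  0.43 -0.66] grip 13.6 40.0
neck frame TCP mm [ -0.3   0.9 -30.2] pin ang 43.5 axis err [-0.   0.1] F neck [ 2.8  0.3 -2.7] F [ 3.6  1.3 -0.9] M neck [ 0.18 -0.56 -0.  ]
```

```bash
python3 -m crank '[0,0,2,0,0,0,255, 0,0,4,0,0,0,255, 0,0,6,0,0,0,255, 0,0,8,0,0,0,255, 0,0,8,0,0,0,255]' 55
python3 -c "
from h import *
st()"
python3 -m crank '[0,0,2,0,0,0,255, 0,0,4,0,0,0,255, 0,0,6,0,0,0,255, 0,0,8,0,0,0,255, 0,0,8,0,0,0,255]' 55
python3 -c "
from h import *
st()"
```

```text
time: 8.37
position: [0.5281, -0.0222, 0.1978]
tool_rot: [0.843, 0.471, 0.251, 0.064]
ft_force: [4.4, 2.1, 2.5]
grip_width: 0.0137
grip_force: 55.0
t 8.37 pos [ 0.5281 -0.0222  0.1978] q [-0.43  0.39  2.07  0.92  0.41 -0.69] grip 13.7 55.0
neck frame TCP mm [ -0.3   0.9 -38.2] pin ang 43.5 axis err [-0.   0.1] F neck [ 5.4  0.9 -0.2] F [4.4 2.1 2.5] M neck [ 0.2  -0.71 -0.01]
time: 8.78
position: [0.5318, -0.0211, 0.1913]
tool_rot: [0.843, 0.471, 0.251, 0.064]
ft_force: [1.8, 0.2, 4.9]
grip_width: 0.0135
grip_force: 55.0
t 8.78 pos [ 0.5318 -0.0211  0.1913] q [-0.42  0.41  2.07  0.95  0.4  -0.71] grip 13.5 55.0
neck frame TCP mm [ -0.2   0.9 -45.8] pin ang 43.5 axis err [-0.  0.] F neck [ 4.  -0.2  3.4] F [1.8 0.2 4.9] M neck [ 0.18 -0.68 -0.02]
```

```bash
python3 -m crank '[0,0,0.5,0,0,0,255, 0,0,1,0,0,0,255, 0,0,1,0,0,0,255, 0,0,1,0,0,0,255, 0,0,1,0,0,0,255]' 55
python3 -c "
from h import *
st()"
python3 -m crank '[0,0,0,0,0,3,255, 0,0,0,0,0,6,255, 0,0,0,0,0,9,255, 0,0,0,0,0,12,255, 0,0,0,0,0,12,255]' 55
python3 -c "
from h import *
st()"
```

```text
time: 9.2
position: [0.5322, -0.021, 0.1907]
tool_rot: [0.843, 0.471, 0.251, 0.064]
ft_force: [-0.1, 0.9, 7.7]
grip_width: 0.0136
grip_force: 55.0
t 9.2 pos [ 0.5322 -0.021   0.1907] q [-0.42  0.41  2.07  0.95  0.4  -0.72] grip 13.6 55.0
neck frame TCP mm [ -0.2   1.  -46.5] pin ang 43.6 axis err [0. 0.] F neck [4.  0.9 6.6] F [-0.1  0.9  7.7] M neck [ 0.19 -0.65  0.02]
time: 9.62
position: [0.5325, -0.0216, 0.1907]
tool_rot: [0.888, 0.38, 0.256, 0.038]
ft_force: [0.2, 0.9, 7.2]
grip_width: 0.0136
grip_force: 55.0
t 9.62 pos [ 0.5325 -0.0216  0.1907] q [-0.42  0.41  2.07  0.95  0.4  -0.51] grip 13.6 55.0
neck frame TCP mm [  0.    0.3 -46.6] pin ang 31.5 axis err [ 0.  -0.1] F neck [3.9 0.8 6. ] F [0.2 0.9 7.2] M neck [-0.08 -0.65 -0.04]
```

```bash
python3 -m crank '[0,0,0,0,0,5,255, 0,0,0,0,0,10,255, 0,0,0,0,0,15,255, 0,0,0,0,0,20,255, 0,0,0,0,0,20,255]' 55
python3 -c "
from h import *
st()"
python3 -m crank '[0,0,0,0,0,5,255, 0,0,0,0,0,10,255, 0,0,0,0,0,15,255, 0,0,0,0,0,20,255, 0,0,0,0,0,20,255]' 55
python3 -c "
from h import *
st()"
```

```text
time: 10.03
position: [0.5327, -0.0218, 0.1908]
tool_rot: [0.941, 0.219, 0.259, -0.007]
ft_force: [1.2, -0.3, 6.3]
grip_width: 0.0136
grip_force: 55.0
t 10.03 pos [ 0.5327 -0.0218  0.1908] q [-0.42  0.41  2.07  0.95  0.4  -0.16] grip 13.6 55.0
neck frame TCP mm [  0.1   0.1 -46.6] pin ang 11.4 axis err [ 0.  -0.1] F neck [ 4.1 -0.6  4.9] F [ 1.2 -0.3  6.3] M neck [-0.1  -0.63 -0.07]
time: 10.45
position: [0.5327, -0.0219, 0.1908]
tool_rot: [0.964, 0.052, 0.254, -0.052]
ft_force: [0.6, -1.0, 7.6]
grip_width: 0.0137
grip_force: 55.0
t 10.45 pos [ 0.5327 -0.0219  0.1908] q [-0.42  0.41  2.07  0.95  0.4   0.19] grip 13.7 55.0
neck frame TCP mm [  0.1  -0.  -46.6] pin ang -8.6 axis err [ 0.  -0.1] F neck [ 4.  -1.1  6.4] F [ 0.6 -1.   7.6] M neck [-0.05 -0.69 -0.09]
```

Turned 52° from the slot's middle with little torque. Another 30° follows, then small steps to the stop at about −43°.

```bash
python3 -m crank '[0,0,0,0,0,6,255, 0,0,0,0,0,12,255, 0,0,0,0,0,18,255, 0,0,0,0,0,24,255, 0,0,0,0,0,28,255]' 55
python3 -c "
from h import *
st()"
python3 -m crank '[0,0,0,0,0,1.5,255, 0,0,0,0,0,3,255, 0,0,0,0,0,4.5,255, 0,0,0,0,0,6,255, 0,0,0,0,0,6,255]' 55
python3 -c "
from h import *
st()"
```

```text
time: 10.87
position: [0.5326, -0.0221, 0.1907]
tool_rot: [0.948, -0.183, 0.234, -0.111]
ft_force: [0.3, -0.8, 6.1]
grip_width: 0.0138
grip_force: 55.0
t 10.87 pos [ 0.5326 -0.0221  0.1907] q [-0.42  0.41  2.07  0.95  0.4   0.68] grip 13.8 55.0
neck frame TCP mm [ -0.1  -0.2 -46.6] pin ang -36.7 axis err [ 0.  -0.1] F neck [ 3.1 -0.9  5.3] F [ 0.3 -0.8  6.1] M neck [-0.2  -0.45  0.08]
time: 11.28
position: [0.5325, -0.0221, 0.1906]
tool_rot: [0.938, -0.231, 0.228, -0.123]
ft_force: [0.7, -1.7, 7.0]
grip_width: 0.0136
grip_force: 55.0
t 11.28 pos [ 0.5325 -0.0221  0.1906] q [-0.42  0.41  2.07  0.95  0.4   0.78] grip 13.6 55.0
neck frame TCP mm [ -0.2  -0.2 -46.6] pin ang -42.5 axis err [-0.  -0.1] F neck [ 3.7 -1.8  5.9] F [ 0.7 -1.7  7. ] M neck [-0.24 -0.37  0.04]
```

```bash
python3 -m crank '[0,0,0,0,0,1,255, 0,0,0,0,0,2,255, 0,0,0,0,0,3,255, 0,0,0,0,0,3,255, 0,0,0,0,0,3,255]' 55
python3 -c "
from h import *
st()"
```

```text
time: 11.7
position: [0.5328, -0.0216, 0.1909]
tool_rot: [0.932, -0.254, 0.224, -0.129]
ft_force: [1.6, 0.8, 6.2]
grip_width: 0.0131
grip_force: 55.0
t 11.7 pos [ 0.5328 -0.0216  0.1909] q [-0.42  0.41  2.07  0.95  0.4   0.83] grip 13.1 55.0
neck frame TCP mm [  0.3   0.2 -46.6] pin ang -45.4 axis err [ 0.  -0.1] F neck [4.6 0.3 4.5] F [1.6 0.8 6.2] M neck [ 0.06 -0.7   0.19]
```

The moment about the axis rose to 0.19 N m at 89°, so the stop has been reached. I'll ease off, let the spring lift it and check the pocket holds before letting go.

```bash
python3 -m crank '[0,0,0,0,0,-1.5,255, 0,0,-2,0,0,-2,255, 0,0,-4,0,0,-2,255, 0,0,-5.5,0,0,-2,255, 0,0,-5.5,0,0,-2,255]' 55
python3 -c "
from h import *
st()"
python3 -m crank '[0,0,-0.5,0,0,0,255, 0,0,-1,0,0,0,255, 0,0,-1.5,0,0,0,255, 0,0,-1.5,0,0,0,255, 0,0,-1.5,0,0,0,255]' 55
python3 -c "
from h import *
st()"
```

```text
time: 12.12
position: [0.5297, -0.0222, 0.1953]
tool_rot: [0.936, -0.239, 0.226, -0.126]
ft_force: [0.1, 0.1, 6.2]
grip_width: 0.0131
grip_force: 55.0
t 12.12 pos [ 0.5297 -0.0222  0.1953] q [-0.43  0.4   2.07  0.93  0.41  0.82] grip 13.1 55.0
neck frame TCP mm [ -0.2   0.4 -41.1] pin ang -43.5 axis err [-0. -0.] F neck [3.2 0.1 5.3] F [0.1 0.1 6.2] M neck [-0.18 -0.58 -0.02]
time: 12.53
position: [0.5294, -0.0223, 0.1957]
tool_rot: [0.936, -0.239, 0.226, -0.126]
ft_force: [6.6, -0.1, -3.0]
grip_width: 0.0135
grip_force: 55.0
t 12.53 pos [ 0.5294 -0.0223  0.1957] q [-0.43  0.4   2.07  0.93  0.41  0.83] grip 13.5 55.0
neck frame TCP mm [ -0.2   0.4 -40.6] pin ang -43.5 axis err [-0.1  0. ] F neck [ 4.  -1.8 -5.8] F [ 6.6 -0.1 -3. ] M neck [-0.25 -0.84  0.01]
```

The pull now meets resistance at −40.6 mm (Fz −5.8 N), so the pins are in the pockets. I'll relieve the pull, open and retract along the axis.

```bash
python3 -m crank '[0,0,0.7,0,0,0,255, 0,0,0.7,0,0,0,255, 0,0,0.7,0,0,0,150, 0,0,0.7,0,0,0,120, 0,0,0.7,0,0,0,120]' 20
python3 -m crank '[0,0,0,0,0,0,100, 0,0,0,0,0,0,100, 0,0,0,0,0,0,100, 0,0,0,0,0,0,100, 0,0,0,0,0,0,100]'
python3 -m crank '[0,0,-10,0,0,0,100, 0,0,-25,0,0,0,100, 0,0,-45,0,0,0,100, 0,0,-70,0,0,0,100, 0,0,-100,0,0,0,100]'
python3 -c "
from h import *
st()"
```

```text
time: 12.95
position: [0.5273, -0.0208, 0.1945]
tool_rot: [0.936, -0.239, 0.224, -0.127]
ft_force: [-0.7, -0.5, 0.0]
grip_width: 0.0265
grip_force: 0.0
time: 13.37
position: [0.5289, -0.0216, 0.1955]
tool_rot: [0.936, -0.239, 0.225, -0.126]
ft_force: [-0.1, -0.6, 0.1]
grip_width: 0.0517
grip_force: 0.0
time: 13.78
position: [0.4798, -0.0344, 0.2819]
tool_rot: [0.936, -0.239, 0.224, -0.127]
ft_force: [0.7, -0.4, 0.4]
grip_width: 0.0531
grip_force: 0.0
t 13.78 pos [ 0.4798 -0.0344  0.2819] q [-0.52  0.16  2.07  0.64  0.63  1.08] grip 53.1 0.0
neck frame TCP mm [-1.4  1.4 59.6] pin ang -43.5 axis err [-0.2  0.2] F neck [ 0.7 -0.5  0. ] F [ 0.7 -0.4  0.4] M neck [ 0.07  0.26 -0.06]
```

Released cleanly. I'll move sideways a little for a check picture, with the expected locked outline drawn in.

```bash
python3 -m crank '[0,0,-30,0,0,0,100, 0,0,-60,0,0,0,100, 0,0,-60,0,0,0,100, 0,0,-60,0,0,0,100, 0,0,-60,0,0,0,100]'
python3 - <<'E'
from h import *
st();im=[]
for n in("scene","top"):
    c=robot.camera(n);u=proj(c,NO).astype(int)
    i=cv2.resize(c["pixels"][u[1]-45:u[1]+35,u[0]-40:u[0]+40,::-1],(400,400),interpolation=cv2.INTER_CUBIC)
    P=lambda p:((proj(c,NO+NM@(np.array(p)/1e3))-u+[40,45])*5+2).round().astype(int)
    for r,z in((30,8),(30,48),(42,0)):cv2.polylines(i,[np.array([P([r*np.cos(t),r*np.sin(t),z]) for t in np.linspace(0,6.3,80)])],True,(0,255,0),1)
    a=S-np.radians(85);cv2.line(i,*[tuple(int(v) for v in P([s*27*np.cos(a),s*27*np.sin(a),83])) for s in(1,-1)],(255,255,0),1)
    im.append(i)
cv2.imwrite("pics/fin.png",np.hstack(im))
E
```

```text
time: 14.2
position: [0.4516, -0.0422, 0.3339]
tool_rot: [0.936, -0.239, 0.225, -0.126]
ft_force: [0.0, 0.6, -0.9]
grip_width: 0.0532
grip_force: 0.0
t 14.2 pos [ 0.4516 -0.0422  0.3339] q [-0.59  0.02  2.04  0.55  0.8   1.15] grip 53.2 0.0
neck frame TCP mm [ -0.8   1.1 119.1] pin ang -43.5 axis err [-0.1  0.1] F neck [-0.3  0.6 -0.9] F [ 0.   0.6 -0.9] M neck [ 0.09  0.32 -0.01]
```

View pics/fin.png

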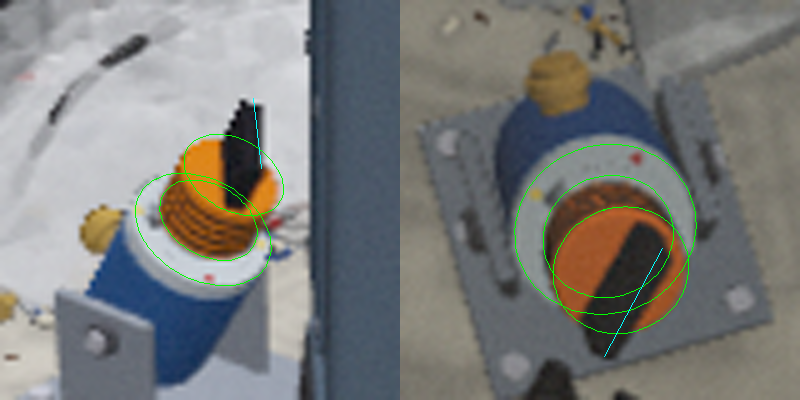

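The cartridge sits seated in the collar at the locked height. The wing is parallel to the expected line, about 85° past the slots, and the gripper is clear. Handing in.

```bash
python3 -c "
from rig import robot
print(robot.hand_in())"
```

```text
the job is handed in; nothing more can be done
None
```

The cartridge is locked in the housing: turned clockwise to the stop, sprung back, and held against a light pull before release. I handed the job in at about 14 s with the arm touching nothing, and the tape roll, oil bottle and boot were not touched.

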